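# Load a dry-block heater and feel the clamp gap with a taper gauge

### The job

Load both aluminium tube blocks into the well of the dry-block heater, standing upright on the well's floor side by side between the stop wall and the sprung clamp plate (either order). Then take the taper gauge from its stand and slide its blade straight down between the clamp plate and the block next to it until it drags snugly, touching both, with the sprung plate barely giving way and the blade not forced or bottomed; finish while still holding the gauge there in the gripper. Leave the bottle, tip box and microplate where they are.

Things in the scene. Friction and masses are not known exactly. Their poses are not given: they have to be found in the camera images.
- heater: White bench heater, 160x170x85 mm, fixed. Origin on the bench under its open well; z up, front panel to -x. In its frame the well is x -33 to +33 mm, floor z 45, rim z 85; stop wall inner face at y = -50 mm, the well runs from there to +y up to the clamp plate. Blocks stand in a row along y, their x along the heater's x (or reversed), leaving 6.5 to 9 mm of slack before the plate.
- clamp: Dark steel bracket of the spring clamp in the heater's well, fixed, carrying the sprung plate; axes like the heater's. Origin at bench height, below the plate's face. Bracket top is at z 94 mm, 27 to 33 mm behind (+y of) the plate's face.
- plate_edge (a point): Point on the sprung steel plate's face (towards the stop wall, square to the heater's y), mid-width, 100 mm above the bench, where the flat face ends and a lip flares back (+y) at 45 degrees, rising 9 mm more. Plate 56 mm wide, 5 mm thick, face from 50 to 100 mm above the bench.
- plate (a joint): How far the sprung plate is pushed back towards the heater's +y, in m: 0 at rest against its stop, travel 12 mm. The spring presses with about 5 N at 0 and adds 0.8 N per mm. Barely giving way means within about 3 mm.
- small_block_mid (a point): Centre, half-way up, of the small aluminium tube block (loose, 0.24 kg): body 60 (its x) x 36 (y) x 52 mm (z up), plus a steel lifting tab 22 (x) x 12 (y) mm standing 34 mm up from the middle of its top. This point is 43 mm above its underside, 9 mm below the body's top. Grip the tab across its 22 mm from above, fingertips just clear of the body's top.
- large_block_mid (a point): Centre, half-way up, of the large aluminium tube block (loose, 0.32 kg): body 60 (its x) x 48 (y) x 52 mm (z up), with the same lifting tab, 22 (x) x 12 (y) mm, 34 mm high. This point is 43 mm above its underside, 9 mm below the body's top.
- gauge_mid (a point): Centre, half-way up, of the taper gauge (loose, 70 g): steel blade 20 mm wide (its x), 62 mm long, thickness (y) tapering evenly on both faces from 3 mm at the tip to 11 mm at the top, under a black handle 30 (x) x 17 (y) x 40 mm (z). Point is 51 mm above the tip, 11 mm below the handle's underside. It starts upright in its stand. In the gap its x lies along the heater's x.
- gauge_tip (a point): Lower end of the gauge's blade, on its centreline.
- gauge: The taper gauge; origin at the blade's tip, z up to the handle.
- small_block: The small tube block; origin at the centre of its underside.
- large_block: The large tube block; origin at the centre of its underside.
- stand: Grey plastic gauge stand, fixed, origin under its centre: 66 (x) x 50 (y) mm, top at 66 mm, with a slot 24 (x) x 13 (y) mm down its middle in which the blade hangs by the handle's underside, so lift straight up 65 mm to clear it.
- bottle: Amber reagent bottle, 60 mm across, 130 mm tall: leave alone.
- tipbox: Grey box of yellow pipette tips, 85 x 122 x 67 mm: leave alone.
- microplate: White flat microplate, 85 x 127 x 14 mm: leave alone.
There are look-alikes about, which are no part of the job. Leave any red look-alike of the gauge alone.

How it is judged:
By the outcome, as a careful person would: the job done as asked, in the order asked, and still so for the second after the job is handed in, while the arm keeps its last pose, push and grip.
It also fails if it takes over 72 s, if anything falls off the work surface, if the arm or the gripper's body presses on something with over 40 N, if the wrist force passes 120 N, or if a joint passes its speed limit or range.

### The arm

A 7-joint arm with a two-finger parallel gripper is mounted at the origin on the work surface. World frame = base frame: x ahead of the robot, y to its left, z up, the work surface at z = 0. Lengths are in mm, angles in degrees, forces in N, time in s.
With the tool pointing down it reaches from about 400 to 850 mm from the base axis. Payload 10.4 kg.
Tool frame: the origin (TCP) lies on the centre line of the jaws, within the pads' length; the fingertips stand 22 mm ahead of it and the grasp point (between the pads) lies 3 mm ahead of it; z points along the fingers, y is the direction in which the jaws open and shut (so a half turn about z gives the same grasp; the last joint's range is limited). The gripper opens to 85 mm and grips with 20 to 120 N. Pads are 22 mm wide; open, the fingers measure 114 mm over their backs; the gripper's body (76 mm by 85 mm) begins 54 mm behind the grasp point. The pads swing forward as they close: fully open they stand 13 mm farther back than shut.
Start: joints at [64.996, 19.034, -3.707, 83.658, 1.238, 77.344, -5.071], TCP at [251.329, -572.261, 253.338] pointing down, gripper open.
Joint ranges: [-148.97, 148.97], [-28.65, 121.19], [-84.17, 76.75], [9.2, 138.47], [-72.65, 252.65], [3.7, 117.97], [-149.18, 149.18]. Speed limits (degrees/s): [127.2, 127.2, 159.86, 159.86, 180, 180, 180].

### API

Orientations are given as [roll, pitch, yaw] about the fixed x, y, z axes, in that order (R = Rz(yaw) Ry(pitch) Rx(roll)).
In Python, from workcell import arm gives the robot as it stands.
- The arm moves only by the tool move_arm, never from a script. Its arguments are lists of equal length, an entry for each row: "dp": the shift along the tool's x, y, z in m, a list of three; "angular": the turn, a rotation vector about the tool's x, y, z in degrees, a list of three; "claw": the closure, from -1 (fully open) to 1 (shut). In form: {"dp": [[x, y, z], ...], "angular": [[rx, ry, rz], ...], "claw": [claw, ...]}. A call has 1 to 20 rows; each row is the pose to reach, as a shift and turn from the pose measured when the call began, along the tool's axes at that moment; what a row does not reach only later rows make up. A row lasts 1/8 s, in which the tool goes at most 62.5 mm and 10.7 degrees, less where a joint would pass 70% of its speed; a pose out of reach is approached as far as the arm can. A call with a gripper value outside its range is refused whole. The fingers move at their own pace and stop on an object; the grip force is fixed at half the most. Time passes only in rows, so rows that repeat a pose let the fingers close. It gives the time, the measured TCP pose, the force and the opening at its end, in the units of the state.
- arm.read_state(): the state, without advancing time (a new reading comes with each control period).
- arm.grab_frame(name): name is "side" or "top"; returns (picture, depth): 420x560x3 uint8, red, green, blue; 420x560 float32, mm along the optical axis (not along the pixel's ray), 0 where there is no reading.
- arm.camera_params(name): a dict with "fx", "fy", "cx", "cy" (pixels), "k1" (the pictures are not rectified: a ray, as slopes to the right and down, at radius r is drawn at 1 + k1 r^2 times it, then the intrinsics apply), "eye" and "rotation" of the camera in the world. Camera axes: x right, y up, looking along -z (the intrinsics and any distortion apply to the point x, -y, -z); pixel columns grow to the right and rows downward; lengths in mm; the calibration is good to about 2 mm. A picture is of the moment at which its call begins. camera_params takes no time and is no camera call.
- arm.close_job(): hands the job in, once; it reports no verdict.
Trained networks look in the newest picture that a camera, given by its name, has taken for a name from the list of things; names that differ only in an ending like _2 or _b are one class to them, and where a whole thing is asked for, a point or a joint stands for the part that bears it (a point fixed in the world has none). Each returns a list of dicts, best first, with "confidence" (0 to 1); they miss things now and then, are a little off and sometimes report something else, mostly with a low value. They report only what shows in the picture. A call takes as long as a camera call. They do not tell look-alikes from the thing itself.
- arm.find_in(camera, query): "position" ([column, row] in pixels, amid what is visible of it).
- arm.tip_of(camera, query): "position" ([column, row] in pixels: a listed point, or the origin of a listed thing).
The state is a dict: "clock": time; "joint_pos": joint angles; "joint_velocities": joint speeds; "joint_efforts": joint torques, N m; "tool_pos": TCP position; "eef_rot": TCP orientation; "contact_force": force on the tool from outside, world axes, zero at the start; "torque": the same for the moment, N m; "finger_gap": finger opening in mm.
Only numpy, scipy, OpenCV 4.12 (cv2) and the standard library are available. Lean on these libraries where they do the work, as an engineer would, in place of code of your own. Each camera call takes 0.05 s, during which the arm holds its last target.

## Working session

There is one attempt and no reset: what is moved stays moved. The work goes in short steps, Python scripts to look and compute and a tool call to move; the robot and the scene stay as the last step left them, time stands still between calls to the robot, and variables do not carry over. Pictures are saved under pics/ and viewed, and the job is handed in when it is done.

Besides the shell and the picture viewer there is one more tool, called after ">>>" by a JSON object that holds its "name" and its "arguments". move_arm: Moves the arm, as the interface text tells. Its arguments: {"type":"object","properties":{"dp":{"type":"array"},"angular":{"type":"array"},"claw":{"type":"array"}},"required":["dp","angular","claw"]}

```bash
mkdir -p pics; ls
cat > h.py <<'E'
import numpy as np, cv2
from workcell import arm
def px2ray(c,u,v):
    x=(u-c['cx'])/c['fx']; y=(v-c['cy'])/c['fy']
    xd,yd=x,y
    for _ in range(20):
        r2=x*x+y*y; s=1+c['k1']*r2; x,y=xd/s,yd/s
    return np.array([x,-y,-1.0])
def ray(name,u,v):
    c=arm.camera_params(name); R=np.array(c['rotation']); 
    return np.array(c['eye'],float), R@px2ray(c,u,v)
def at_depth(name,u,v,d):
    e,r=ray(name,u,v); return e+r*d
def at_z(name,u,v,z):
    e,r=ray(name,u,v); return e+r*((z-e[2])/r[2])
def proj(name,P):
    c=arm.camera_params(name); R=np.array(c['rotation']); q=R.T@(np.array(P,float)-np.array(c['eye']))
    x=q[0]/-q[2]; y=-q[1]/-q[2]; s=1+c['k1']*(x*x+y*y)
    return np.array([c['cx']+c['fx']*x*s, c['cy']+c['fy']*y*s])
def cloud(name,depth):
    c=arm.camera_params(name); H,W=depth.shape
    u,v=np.meshgrid(np.arange(W),np.arange(H))
    K=np.array([[c['fx'],0,c['cx']],[0,c['fy'],c['cy']],[0,0,1]],float)
    x=(u-c['cx'])/c['fx']; y=(v-c['cy'])/c['fy']; xd,yd=x.copy(),y.copy()
    for _ in range(20):
        s=1+c['k1']*(x*x+y*y); x,y=xd/s,yd/s
    L=np.stack([x,-y,-np.ones_like(x)],-1)*depth[...,None]
    return L@np.array(c['rotation']).T+np.array(c['eye'])
def save(name,img,crop=None,scale=1):
    im=img if crop is None else img[crop[1]:crop[3],crop[0]:crop[2]]
    im=cv2.resize(im,None,fx=scale,fy=scale,interpolation=cv2.INTER_CUBIC)
    cv2.imwrite('pics/'+name+'.png',im[...,::-1])
E
python3 - <<'E'
from h import *
for n in ('side','top'):
    p,d=arm.grab_frame(n); save(n+'0',p); np.savez(n+'0.npz',p=p,d=d)
    c=arm.camera_params(n); print(n,c)
print(arm.read_state())
for n in ('side','top'):
    for q in ('heater','clamp','plate_edge','small_block_mid','large_block_mid','gauge_mid','gauge','stand','small_block','large_block'):
        print(n,q,[(np.round(r['position'],1).tolist(),round(r['confidence'],2)) for r in arm.tip_of(n,q)])
E
```

```text
pics
side {'fx': 405.06925327852446, 'fy': 405.06925327852446, 'cx': 271.24159701643424, 'cy': 208.88227917229548, 'k1': -0.02915779575146321, 'eye': array([ 608.24349586, -644.89238826,  791.13541077]), 'rotation': array([42.77679101,  0.38457947, -0.14804226])}
top {'fx': 499.4297081567025, 'fy': 499.4297081567025, 'cx': 280.63732515431036, 'cy': 220.56888994342796, 'k1': -0.1282734695485033, 'eye': array([ 428.07619413,  -12.07354179, 1264.35689627]), 'rotation': array([  8.99296344,   1.37628451, -91.05343365])}
{'clock': 0.1, 'joint_pos': array([64.99564248, 19.06853697, -3.70765605, 83.69881845,  1.23808256,
       77.34246221, -5.07057037]), 'joint_velocities': array([-0.05841282, -0.0093457 ,  0.00381644, -0.09393999,  0.00057016,
        0.03257894,  0.04085466]), 'joint_efforts': array([ 8.68025854e-04, -6.26745915e+01,  4.87080461e-02, -3.92434251e+01,
        1.62203953e-02,  6.90972010e-03,  7.36348966e-05]), 'tool_pos': array([ 251.20001259, -571.9842623 ,  252.61329038]), 'eef_rot': array([-1.79930127e+02,  3.31358672e-03,  2.37113306e+01]), 'contact_force': array([ 0.
[... 506 characters left out ...]
side stand [([235.0, 344.2], 0.71)]
side small_block [([216.8, 170.0], 0.97), ([328.0, 199.2], 0.58), ([345.0, 262.9], 0.55)]
side large_block [([275.9, 168.2], 0.75), ([254.7, 215.5], 0.48)]
top heater [([278.1, 243.8], 0.93), ([259.9, 242.2], 0.64), ([380.8, 179.5], 0.19)]
top clamp [([261.3, 245.1], 0.61)]
top plate_edge [([257.5, 242.0], 0.62), ([189.3, 227.0], 0.6)]
top small_block_mid [([189.4, 291.4], 0.71)]
top large_block_mid [([186.5, 221.7], 0.89)]
top gauge_mid [([405.5, 254.9], 0.55), ([396.8, 220.3], 0.54)]
top gauge [([395.8, 218.1], 0.71), ([405.6, 259.2], 0.65)]
top stand [([399.7, 262.8], 0.8)]
top small_block [([194.3, 285.4], 0.9)]
top large_block [([191.4, 225.7], 0.75)]
```

```bash
sed -i "s/np.array(c\['rotation'\])/RT(c)/g" h.py; sed -i '2a from scipy.spatial.transform import Rotation as Ro\ndef RT(c): return Ro.from_euler("xyz",c["rotation"],degrees=True).as_matrix()' h.py
python3 - <<'E'
from h import *
for n in('side','top'):
    z=np.load(n+'0.npz'); save(n+'0b',z['p'],scale=1.4)
E
```

```text
(no output)
```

View pics/side0b.png

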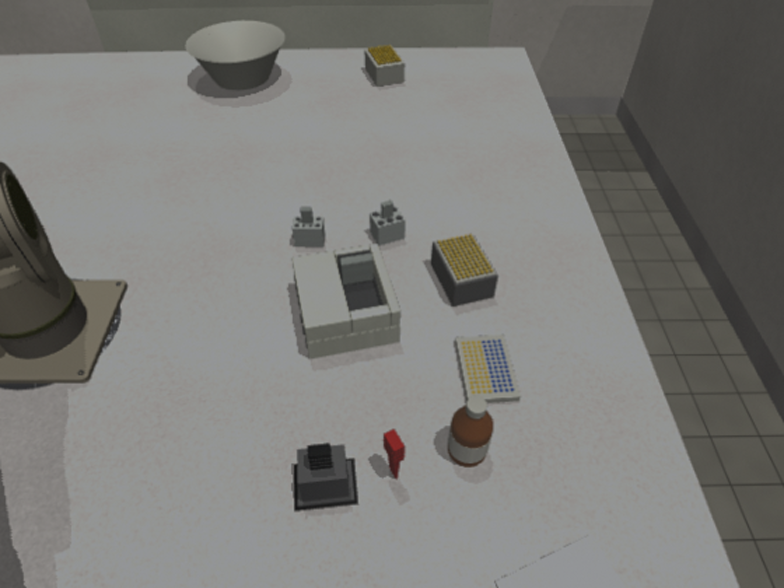

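View pics/top0b.png

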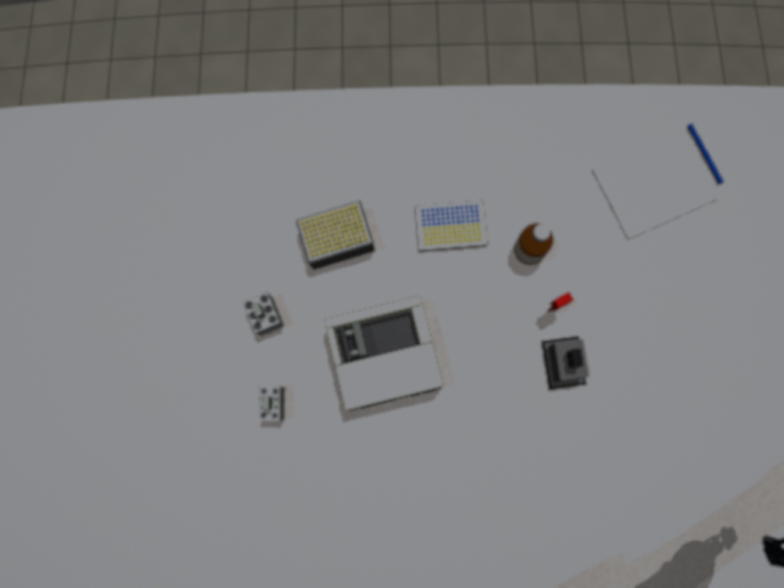

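The side view shows the black-handled gauge in its grey stand at about (228,325) full-res, a red look-alike beside it at (281,322), the small block at (220,163), the large block at (276,158) and the heater at (247,213). In the top view the blocks are at (193,288) and (188,225), the heater at (275,250), the stand at (404,258) and the red gauge at (401,215). The black one hanging in the stand is the one meant. I'll measure geometry from the depth clouds next.

Run:
```python
from h import *
for n in('side','top'):
    z=np.load(n+'0.npz'); P=cloud(n,z['d']); 
    print(n,(z['d']==0).mean())
    for uv in [(100,300),(400,100),(350,350),(250,330)]: print(uv,P[uv[1],uv[0]].round(1))
    def box(nm,u0,u1,v0,v1):
        Q=P[v0:v1,u0:u1].reshape(-1,3); Q=Q[np.abs(Q).max(1)<2000]
        hi=np.histogram(Q[:,2],np.arange(-10,140,4)); print(n,nm,[(int(b),int(c)) for c,b in zip(*hi) if c>8])
    if n=='top':
        box('heater',225,320,210,295); box('small',180,208,270,306); box('large',172,205,205,242); box('stand',385,425,235,282)
# tip_of cross-check triangulation
def tri(a,b):
    e1,r1=ray('side',*a); e2,r2=ray('top',*b)
    A=np.stack([r1,-r2],1); s=np.linalg.lstsq(A,e2-e1,rcond=None)[0]
    p,q=e1+r1*s[0],e2+r2*s[1]; return ((p+q)/2).round(1), np.linalg.norm(p-q).round(1)
print('small_mid',tri((217.9,163.9),(189.4,291.4)))
print('large_mid',tri((273.4,157.3),(186.5,221.7)))
print('plate_edge',tri((258.2,188.3),(257.5,242.0)))
print('gauge_mid',tri((230.6,331.1),(405.5,254.9)))
print('stand',tri((235,344.2),(399.7,262.8)))
print('heater',tri((259,226.5),(278.1,243.8)))
print('small',tri((216.8,170),(194.3,285.4)),'large',tri((275.9,168.2),(191.4,225.7)))
for n in('side','top'):
    z=np.load(n+'0.npz')
save('t1',np.load('top0.npz')['p'],(170,190,330,310),5)
save('t2',np.load('top0.npz')['p'],(370,190,450,290),6)
save('s1',np.load('side0.npz')['p'],(190,130,310,260),5)
save('s2',np.load('side0.npz')['p'],(190,290,310,370),6)
```

```text
side 0.003937074829931973
(100, 300) [ 223.  -184.7   -1.1]
(400, 100) [1062.1  605.9    2.6]
(350, 350) [ 7.626e+02 -3.022e+02  4.000e-01]
(250, 330) [ 560.2 -262.4   10.6]
top 0.004268707482993198
(100, 300) [432.  483.    1.8]
(400, 100) [ 948.9 -312.     3.2]
(350, 350) [ 300.  -151.3    2.6]
(250, 330) [353.9  96.1   1.8]
top heater [(-10, 11), (-6, 462), (-2, 1788), (2, 854), (6, 45), (38, 32), (42, 435), (46, 584), (50, 138), (54, 39), (58, 44), (62, 40), (66, 18), (70, 26), (74, 42), (78, 248), (82, 1670), (86, 1279), (90, 111), (94, 40), (98, 32), (102, 40), (106, 41), (110, 11)]
top small [(-6, 73), (-2, 309), (2, 167), (6, 20), (22, 9), (34, 10), (38, 9), (42, 9), (46, 40), (50, 158), (54, 88), (82, 27), (86, 28)]
top large [(-6, 94), (-2, 367), (2, 191), (6, 21), (10, 9), (14, 12), (18, 9), (26, 11), (34, 9), (42, 10), (46, 48), (50, 222), (54, 113), (58, 10), (82, 13), (86, 28)]
top stand [(-6, 141), (-2, 546), (2, 360), (6, 89), (10, 19), (18, 13), (22, 10), (30, 15), (38, 9), (42, 10), (46, 10), (50, 10), (54, 11), (58, 26), (62, 178), (66, 229), (70, 31), (98, 10), (102, 42), (106, 53)]
small_mid (array([451.5, 244.6,  22.6]), np.float64(0.3))
large_mid (array([617.7, 247.3,  45.5]), np.float64(12.4))
plate_edge (array([568.7,  69.1,  93. ]), np.float64(9.5))
gauge_mid (array([ 527.1, -288.1,   59.3]), np.float64(2.7))
stand (array([ 521.6, -285.7,   -9.7]), np.float64(15.2))
heater (array([571.1,  22.6,   3.2]), np.float64(4.9))
small (array([457.6, 231.7,  13.4]), np.float64(18.8)) large (array([619.3, 244.2,   5. ]), np.float64(0.9))
```

View pics/t1.png

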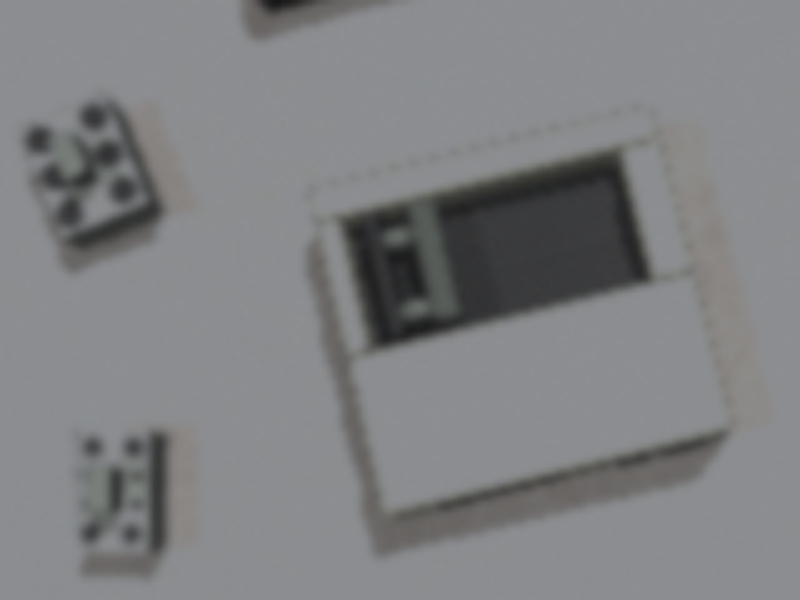

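View pics/s1.png

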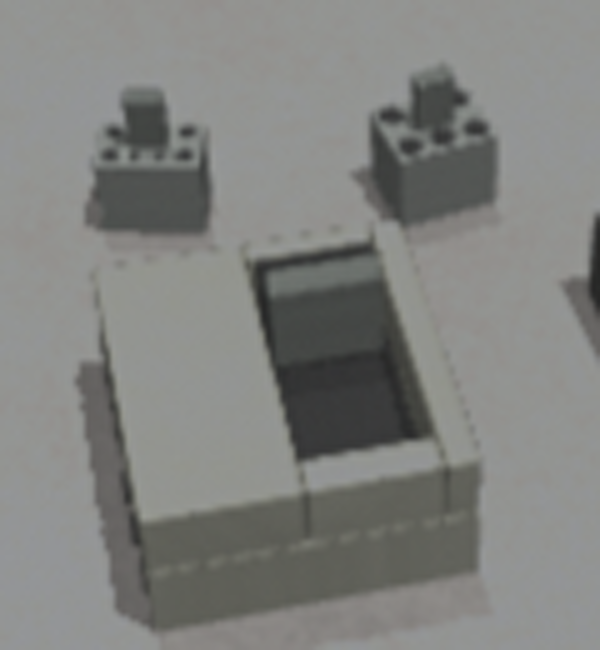

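View pics/t2.png

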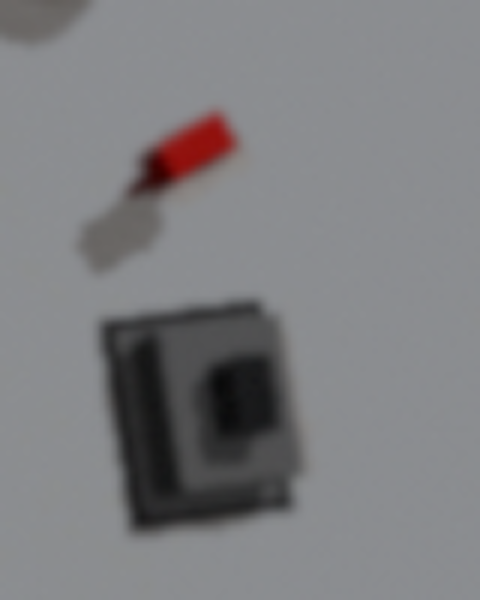

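View pics/s2.png

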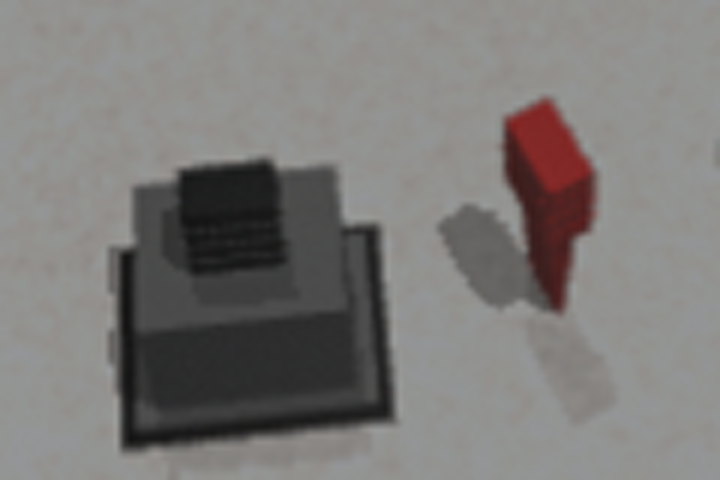

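```bash
cat > fit.py <<'E'
from h import *
from scipy.optimize import minimize
def rays(name,roi):
    c=arm.camera_params(name); u,v=np.meshgrid(np.arange(roi[0],roi[2]),np.arange(roi[1],roi[3]))
    one=np.ones((420,560)); P=cloud(name,one)-np.array(c['eye'])
    return np.array(c['eye']),P[v,u].reshape(-1,3)
def render(e,r,boxes,pose):
    # boxes in object frame (lo,hi); pose x,y,yaw(rad); returns depth
    x,y,a=pose; C,S=np.cos(a),np.sin(a); R=np.array([[C,S,0],[-S,C,0],[0,0,1]])
    o=R@(e-np.array([x,y,0])); d=r@R.T
    best=-e[2]/r[:,2]
    for lo,hi in boxes:
        t1=(np.array(lo)-o)/d; t2=(np.array(hi)-o)/d
        tn=np.minimum(t1,t2).max(1); tf=np.maximum(t1,t2).min(1)
        h=(tn<tf)&(tn>0); best=np.where(h&(tn<best),tn,best)
    return best
def cost(depth,e,r,boxes,pose,z0):
    m=render(e,r,boxes,pose); w=(depth>0)
    res=(depth-m-z0)[w]; return np.minimum(np.abs(res),15).mean()
def fit(name,d,roi,mk,p0,step):
    e,r=rays(name,roi); dep=d[roi[1]:roi[3],roi[0]:roi[2]].reshape(-1)
    f=lambda p: cost(dep,e,r,mk(p),p[:3],p[3])
    best=None
    for k in range(4):
        s=np.eye(len(p0))*np.array(step)*(-1)**k
        sim=np.vstack([p0]+[p0+x for x in s])
        o=minimize(f,p0,method='Nelder-Mead',options=dict(initial_simplex=sim,maxiter=900,xatol=.01,fatol=1e-5)); p0=o.x
    return o.x,o.fun
def block(w): return lambda p:[((-30,-w/2,0),(30,w/2,52)),((-11,-6,52),(11,6,86))]
def gaugest(p): return [((-33,-25,0),(33,25,66)),((-15,-8.5,66),(15,8.5,106))]
def heater(p):
    xb,y0,ye,pl=p[4:8]; yt=y0+170; xf=xb-160
    B=[((xf,y0,0),(-33,yt,85)),((33,y0,0),(xb,yt,85)),((-33,y0,0),(33,-50,85)),((-33,ye,0),(33,yt,85)),((-33,-50,0),(33,ye,45)),
       ((-28,pl,50),(28,pl+5,100)),((-28,pl+27,45),(28,pl+33,94))]
    for k in range(3): B.append(((-28,pl+3*k,100+3*k),(28,pl+3*k+6,103+3*k)))
    return B
E
python3 - <<'E'
from fit import *
D={n:np.load(n+'0.npz')['d'] for n in('side','top')}
R={'small':dict(top=(172,262,215,312),side=(200,140,242,184)),'large':dict(top=(165,198,212,248),side=(256,138,298,182)),
 'stand':dict(top=(378,230,430,288),side=(200,305,262,370)),'heater':dict(top=(225,205,325,297),side=(200,170,292,262))}
I={'small':[451,240,0,0],'large':[618,247,.3,0],'stand':[525,-287,.1,0],'heater':[571,22,.22,0,60,-80,78,42]}
S={'small':[4,4,.15,1],'large':[4,4,.15,1],'stand':[4,4,.1,1],'heater':[4,4,.05,1,10,10,5,4]}
M={'small':block(36),'large':block(48),'stand':gaugest,'heater':heater}
for k in I:
    for n in('top','side'):
        for da in ((0,) if k=='heater' else (0,np.pi/2) if k=='stand' else (0,np.pi/4,np.pi/2,-np.pi/4)):
            p0=np.array(I[k],float); p0[2]+=da
            p,f=fit(n,D[n],R[k][n],M[k],p0,S[k]); p[2]=np.degrees(p[2]); print(k,n,p.round(1),round(f,3))
E
```

```text
small top [460.  231.5  -2.2  -0.8] 2.019
small top [460.  231.6  -2.1  -0.9] 2.014
small top [459.4 231.6 178.4  -0.9] 2.022
small top [460.  231.6  -2.   -0.8] 2.015
small side [459.7 236.3  -0.9  -3.5] 2.606
small side [459.7 236.3  -0.9  -3.4] 2.606
small side [459.4 247.5  85.9  -3.5] 4.665
small side [459.7 236.3  -1.   -3.5] 2.606
large top [ 6.203e+02  2.487e+02  2.300e+01 -6.000e-01] 2.326
large top [ 6.203e+02  2.491e+02  2.250e+01 -6.000e-01] 2.315
large top [619.9 247.1 130.6  -0.7] 3.542
large top [620.3 249.   22.4  -0.7] 2.318
large side [620.5 253.   22.8  -3.6] 2.71
large side [620.5 253.   22.9  -3.6] 2.71
large side [615.1 256.6 111.4  -3.8] 4.007
large side [620.5 253.   22.8  -3.6] 2.71
stand top [ 522.8 -292.     6.4   -0.7] 2.248
stand top [ 529.9 -298.7   96.7   -0.7] 3.865
stand side [ 524.2 -290.9    6.3   -1.1] 1.484
stand side [ 524.7 -283.    97.2   -1.2] 3.561
heater top [575.2  24.2  12.9  -0.6  49.7 -70.   88.1  42.5] 2.148
heater side [575.9  23.5  13.   -2.5  49.6 -66.3  73.4  46.8] 1.958
```

```bash
cat >> h.py <<'E'
def plan(*wps):
    "wps (x,y,z,yaw) -> dp, rz in the present tool frame"
    s=arm.read_state(); R=Ro.from_euler('xyz',s['eef_rot'],degrees=True); p=np.array(s['tool_pos'])
    print('t',round(s['clock'],2),'p',p.round(1),'rpy',np.round(s['eef_rot'],2),'F',np.round(s['contact_force'],1),'gap',round(s['finger_gap'],1))
    for w in wps:
        T=Ro.from_euler('xyz',[180,0,w[3]],degrees=True)
        print(w,'dp',(R.inv().apply(np.array(w[:3])-p)/1000).round(4).tolist(),'ang',(R.inv()*T).as_rotvec(degrees=True).round(2).tolist())
E
python3 -c "
from h import *
plan((470,-250,250,60),(460,0,230,88),(460,231.5,180,88))"
```

```text
t 1.1 p [ 251.3 -572.3  253.3] rpy [179.99  -0.    23.71] F [ 0.1 -0.9  0.3] gap 85.3
(470, -250, 250, 60) dp [0.3298, -0.2071, 0.0033] ang [0.01, 0.0, -36.29]
(460, 0, 230, 88) dp [0.4212, -0.4401, 0.0233] ang [0.0, 0.0, -64.29]
(460, 231.5, 180, 88) dp [0.5143, -0.652, 0.0733] ang [0.0, 0.0, -64.29]
```

>>> {"name": "move_arm", "arguments": {"dp": [[0.33, -0.207, 0.003], [0.33, -0.207, 0.003], [0.33, -0.207, 0.003], [0.33, -0.207, 0.003], [0.33, -0.207, 0.003], [0.33, -0.207, 0.003], [0.421, -0.44, 0.023], [0.421, -0.44, 0.023], [0.421, -0.44, 0.023], [0.421, -0.44, 0.023], [0.514, -0.652, 0.073], [0.514, -0.652, 0.073], [0.514, -0.652, 0.073], [0.514, -0.652, 0.073], [0.514, -0.652, 0.073], [0.514, -0.652, 0.073], [0.514, -0.652, 0.073]], "angular": [[0, 0, -10], [0, 0, -20], [0, 0, -30], [0, 0, -36], [0, 0, -36], [0, 0, -36], [0, 0, -46], [0, 0, -56], [0, 0, -64.3], [0, 0, -64.3], [0, 0, -64.3], [0, 0, -64.3], [0, 0, -64.3], [0, 0, -64.3], [0, 0, -64.3], [0, 0, -64.3], [0, 0, -64.3]], "claw": [-1, -1, -1, -1, -1, -1, -1, -1, -1, -1, -1, -1, -1, -1, -1, -1, -1]}}

```text
clock: 3.22
tool_pos: [460.4, 229.9, 180.5]
eef_rot: [180.0, 0.0, 87.9]
contact_force: [-0.2, -0.0, -0.1]
finger_gap: 85.3
```

Run:
```python
from h import *
plan((460,231.5,180,88),(460,231.5,77,88))
p,d=arm.grab_frame('side'); save('s3',p,(190,90,330,220),5); np.savez('s3.npz',p=p,d=d)
p,d=arm.grab_frame('top'); save('t3',p,(150,220,270,330),5)
print(proj('side',(460,234,52)),proj('top',(460,231,202)))
```

```text
t 3.23 p [460.4 229.9 180.5] rpy [1.7996e+02 4.0000e-02 8.7870e+01] F [-0.2 -0.  -0.1] gap 85.3
(460, 231.5, 180, 88) dp [0.0016, -0.0005, 0.0005] ang [0.04, 0.04, -0.13]
(460, 231.5, 77, 88) dp [0.0016, -0.0005, 0.1035] ang [0.04, 0.04, -0.13]
[219.56753221 158.40658464] [178.6070797  285.99640708]
```

View pics/s3.png

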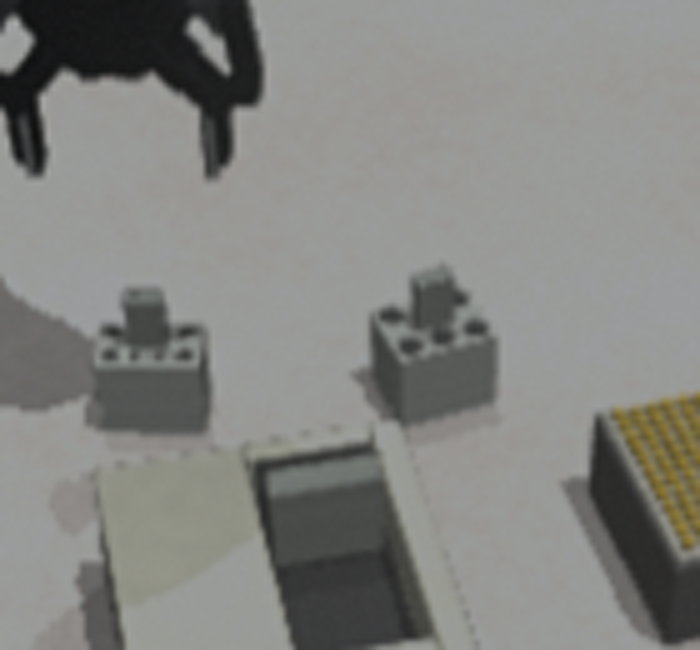

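View pics/t3.png

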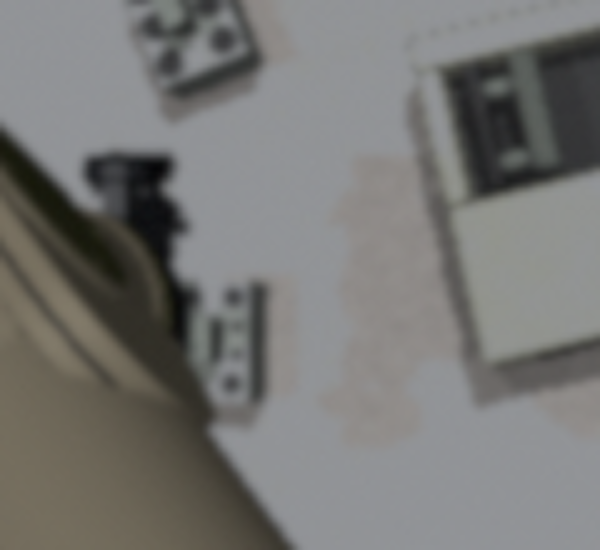

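Run:
```python
from h import *
for z in (171.5,158.5): print(z,proj('side',(460.4,229.9,z)),proj('side',(460.4+42,229.9-1,z)),proj('side',(460.4-42,229.9+1,z)))
for y in (231.5,236): print(proj('side',(460,y,86)))
```

```text
171.5 [215.01212622 123.99414734] [231.1525568  124.08300811] [198.91246532 123.9133943 ]
158.5 [215.54469637 128.11924319] [231.54234284 128.21186805] [199.58694302 128.03421157]
[218.26029591 149.48300121]
[218.40216179 148.44960856]
```

>>> {"name": "move_arm", "arguments": {"dp": [[0.003, -0.0005, 0.05], [0.003, -0.0005, 0.1], [0.003, -0.0005, 0.103], [0.003, -0.0005, 0.103], [0.003, -0.0005, 0.103], [0.003, -0.0005, 0.103], [0.003, -0.0005, 0.103], [0.003, -0.0005, 0.103], [0.003, -0.0005, 0.103]], "angular": [[0, 0, 0], [0, 0, 0], [0, 0, 0], [0, 0, 0], [0, 0, 0], [0, 0, 0], [0, 0, 0], [0, 0, 0], [0, 0, 0]], "claw": [-1, -1, -1, -1, 1, 1, 1, 1, 1]}}

```text
clock: 4.45
tool_pos: [460.3, 233.2, 78.2]
eef_rot: [179.9, 0.0, 87.9]
contact_force: [-1.8, -0.9, 6.3]
finger_gap: 20.9
```

Run:
```python
from h import *
plan((460,231.5,180,88))
p,d=arm.grab_frame('side'); save('s4',p,(190,110,290,190),7); np.savez('s3.npz',p=p,d=d)
```

```text
t 4.45 p [460.3 233.2  78.2] rpy [1.7991e+02 3.0000e-02 8.7880e+01] F [-1.8 -0.9  6.3] gap 20.9
(460, 231.5, 180, 88) dp [-0.0018, -0.0001, -0.1018] ang [0.09, 0.03, -0.12]
```

View pics/s4.png

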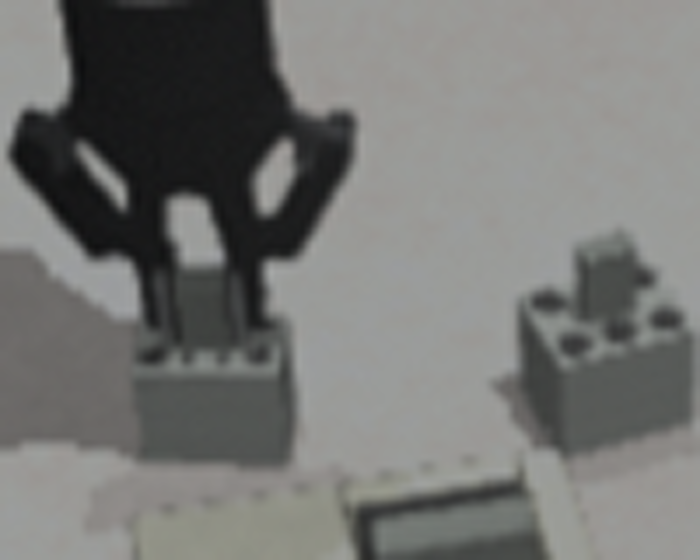

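Run:
```python
from h import *
plan((460,233,215,88),(520,120,215,103),(581.8,-3.3,205,103))
```

```text
t 4.5 p [460.3 233.2  78.2] rpy [1.7991e+02 3.0000e-02 8.7880e+01] F [-2.4 -1.   6.1] gap 21.0
(460, 233, 215, 88) dp [-0.0003, -0.0001, -0.1368] ang [0.09, 0.03, -0.12]
(520, 120, 215, 103) dp [-0.111, 0.064, -0.1367] ang [0.09, 0.04, -15.12]
(581.8, -3.3, 205, 103) dp [-0.232, 0.1303, -0.1265] ang [0.09, 0.04, -15.12]
```

>>> {"name": "move_arm", "arguments": {"dp": [[0, 0, -0.02], [0, 0, -0.06], [0, 0, -0.11], [0, 0, -0.137], [-0.04, 0.022, -0.137], [-0.09, 0.05, -0.137], [-0.14, 0.079, -0.133], [-0.19, 0.107, -0.13], [-0.232, 0.13, -0.127], [-0.232, 0.13, -0.127], [-0.232, 0.13, -0.127], [-0.232, 0.13, -0.127], [-0.232, 0.13, -0.127]], "angular": [[0, 0, 0], [0, 0, 0], [0, 0, 0], [0, 0, -3], [0, 0, -6], [0, 0, -9], [0, 0, -12], [0, 0, -15.1], [0, 0, -15.1], [0, 0, -15.1], [0, 0, -15.1], [0, 0, -15.1], [0, 0, -15.1]], "claw": [1, 1, 1, 1, 1, 1, 1, 1, 1, 1, 1, 1, 1]}}

```text
clock: 6.12
tool_pos: [581.2, -2.4, 205.9]
eef_rot: [179.9, 0.1, 103.1]
contact_force: [0.6, -0.5, -2.2]
finger_gap: 21.2
```

Run:
```python
from fit import *
plan((581.8,-3.3,205,103))
p,d=arm.grab_frame('side'); save('s5',p,(190,110,310,250),5); np.savez('s5.npz',p=p,d=d)
p,d=arm.grab_frame('top'); save('t5',p,(210,190,330,310),5); np.savez('t5.npz',p=p,d=d)
```

```text
t 6.12 p [581.2  -2.4 205.9] rpy [1.7990e+02 6.0000e-02 1.0307e+02] F [ 0.6 -0.5 -2.2] gap 21.2
(581.8, -3.3, 205, 103) dp [-0.001, 0.0003, 0.0009] ang [0.1, 0.06, 0.07]
```

View pics/s5.png

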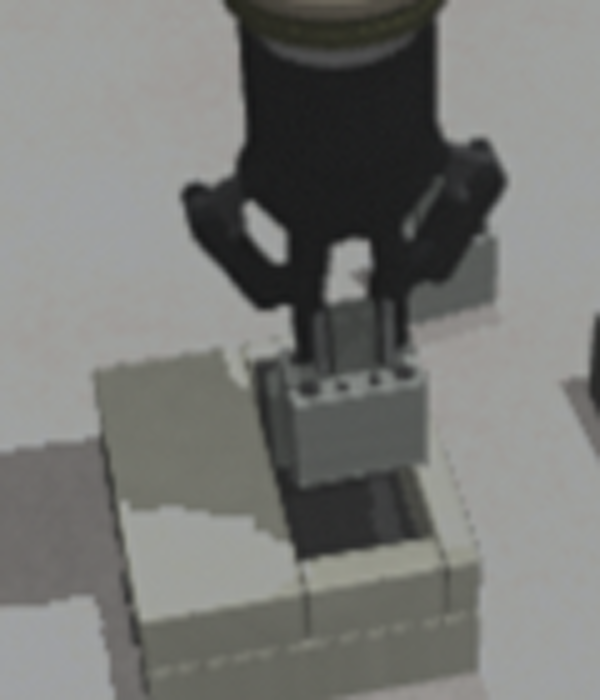

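View pics/t5.png

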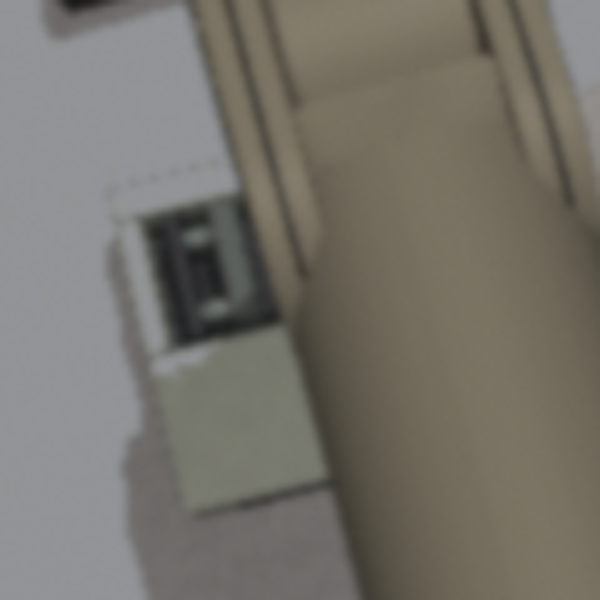

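Run:
```python
from h import *
p=np.load('s5.npz')['p']; save('s5z',p,(235,170,290,230),12)
H=lambda x,y,z:(575.5+x*np.cos(.2269)-y*np.sin(.2269),24+x*np.sin(.2269)+y*np.cos(.2269),z)
for q in ((-33,-50,85),(33,-50,85)): print('well',q,((proj('side',H(*q))-[235,170])*12).round(0))
C=np.array([581.2,-2.4]); a=np.radians(13.07); 
for q in ((-30,-18,0),(30,-18,0),(-30,-18,52),(30,-18,52)):
    w=(C[0]+q[0]*np.cos(a)-q[1]*np.sin(a),C[1]+q[0]*np.sin(a)+q[1]*np.cos(a),127.7+q[2]); print('blk',q,((proj('side',w)-[235,170])*12).round(0))
```

```text
well (-33, -50, 85) [172. 623.]
well (33, -50, 85) [506. 564.]
blk (-30, -18, 0) [170. 451.]
blk (30, -18, 0) [483. 397.]
blk (-30, -18, 52) [157. 253.]
blk (30, -18, 52) [483. 198.]
```

View pics/s5z.png

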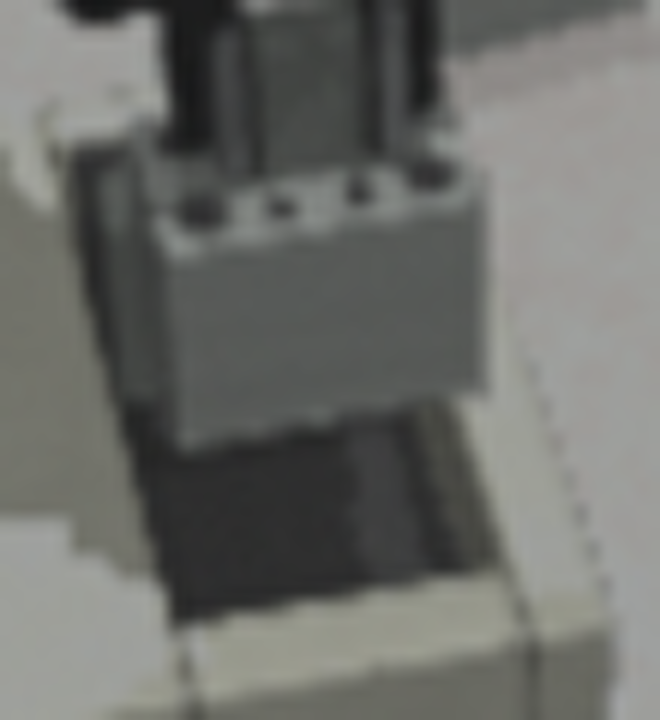

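>>> {"name": "move_arm", "arguments": {"dp": [[-0.001, -0.0008, 0.02], [-0.001, -0.0008, 0.037], [-0.001, -0.0008, 0.045], [-0.001, -0.0008, 0.055], [-0.001, -0.0008, 0.065], [-0.001, -0.0008, 0.072], [-0.001, -0.0008, 0.077], [-0.001, -0.0008, 0.077]], "angular": [[0, 0, 0], [0, 0, 0], [0, 0, 0], [0, 0, 0], [0, 0, 0], [0, 0, 0], [0, 0, 0], [0, 0, 0]], "claw": [1, 1, 1, 1, 1, 1, 1, 1]}}

```text
clock: 7.22
tool_pos: [580.8, -4.0, 128.5]
eef_rot: [179.9, 0.1, 103.0]
contact_force: [-0.7, 0.1, -2.4]
finger_gap: 21.0
```

Run:
```python
from h import *
plan((580.8,-3.3,127,103))
p,d=arm.grab_frame('side'); save('s6',p,(235,150,295,230),9)
```

```text
t 7.22 p [580.8  -4.  128.5] rpy [1.7993e+02 5.0000e-02 1.0303e+02] F [-0.7  0.1 -2.4] gap 21.0
(580.8, -3.3, 127, 103) dp [0.0007, 0.0002, 0.0015] ang [0.07, 0.05, 0.03]
```

View pics/s6.png

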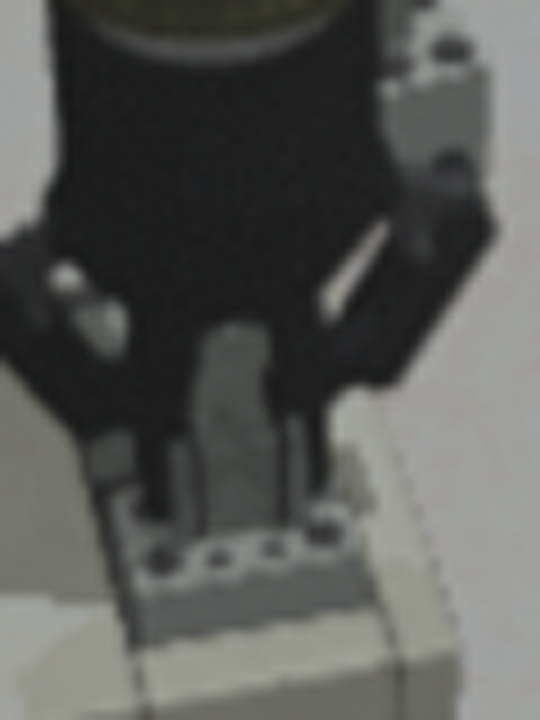

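>>> {"name": "move_arm", "arguments": {"dp": [[-0.001, 0, 0.001], [-0.002, 0, 0.002], [-0.003, 0, 0.003], [-0.003, 0, 0.003], [-0.003, 0, 0.003]], "angular": [[0, 0, 0], [0, 0, 0], [0, 0, 0], [0, 0, 0], [0, 0, 0]], "claw": [1, 1, 1, 1, 1]}}

```text
clock: 7.9
tool_pos: [581.7, -6.4, 125.8]
eef_rot: [179.9, 0.0, 103.1]
contact_force: [0.3, 3.7, -0.8]
finger_gap: 21.5
```

>>> {"name": "move_arm", "arguments": {"dp": [[-0.001, 0, 0], [-0.0015, 0, 0], [-0.0015, 0, 0]], "angular": [[0, 0, 0], [0, 0, 0], [0, 0, 0]], "claw": [1, 1, 1]}}

```text
clock: 8.28
tool_pos: [581.8, -6.5, 125.9]
eef_rot: [179.9, -0.1, 103.1]
contact_force: [-2.6, 6.1, -1.3]
finger_gap: 20.9
```

>>> {"name": "move_arm", "arguments": {"dp": [[0.0005, 0, 0.002], [0.0005, 0, 0.003], [0.0005, 0, 0.003], [0.0005, 0, 0.003], [0.0005, 0, 0.003], [0.0005, 0, 0.003], [0.0005, 0, 0.003]], "angular": [[0, 0, 0], [0, 0, 0], [0, 0, 0], [0, 0, 0], [0, 0, 0], [0, 0, 0], [0, 0, 0]], "claw": [1, 1, 1, -1, -1, -1, -1]}}

```text
clock: 9.15
tool_pos: [581.7, -6.2, 122.9]
eef_rot: [179.9, -0.1, 103.1]
contact_force: [-0.4, -0.8, -0.7]
finger_gap: 85.2
```

Run:
```python
from h import *
plan((582,-6.5,230,103),(600,120,230,112.6),(620.3,249.5,180,112.6))
```

```text
t 9.15 p [581.7  -6.2 122.9] rpy [ 1.799e+02 -5.000e-02  1.031e+02] F [-0.4 -0.8 -0.7] gap 85.2
(582, -6.5, 230, 103) dp [-0.0003, 0.0004, -0.1071] ang [0.1, -0.05, 0.1]
(600, 120, 230, 112.6) dp [0.1188, 0.0466, -0.1069] ang [0.11, -0.04, -9.5]
(620.3, 249.5, 180, 112.6) dp [0.2403, 0.0957, -0.0567] ang [0.11, -0.04, -9.5]
```

>>> {"name": "move_arm", "arguments": {"dp": [[0, 0, -0.05], [0, 0, -0.107], [0.06, 0.023, -0.107], [0.119, 0.047, -0.107], [0.18, 0.07, -0.08], [0.2405, 0.0955, -0.057], [0.2405, 0.0955, -0.0], [0.2405, 0.0955, 0.02], [0.2405, 0.0955, 0.046], [0.2405, 0.0955, 0.0455], [0.2405, 0.0955, 0.0455]], "angular": [[0, 0, 0], [0, 0, 0], [0, 0, -4], [0, 0, -9.5], [0, 0, -9.5], [0, 0, -9.5], [0, 0, -9.5], [0, 0, -9.5], [0, 0, -9.5], [0, 0, -9.5], [0, 0, -9.5]], "claw": [-1, -1, -1, -1, -1, -1, -1, -1, -1, -1, -1]}}

```text
clock: 10.52
tool_pos: [621.4, 249.1, 79.7]
eef_rot: [179.8, -0.0, 112.5]
contact_force: [-0.1, -0.6, 0.4]
finger_gap: 85.5
```

Run:
```python
from h import *
plan((620.3,250,77.5,112.6))
p,d=arm.grab_frame('side'); save('s7',p,(195,110,305,230),5)
```

```text
t 10.53 p [621.4 249.1  79.7] rpy [ 1.7977e+02 -2.0000e-02  1.1252e+02] F [-0.1 -0.6  0.4] gap 85.5
(620.3, 250, 77.5, 112.6) dp [0.0012, -0.0007, 0.0022] ang [0.23, -0.02, -0.08]
```

View pics/s7.png

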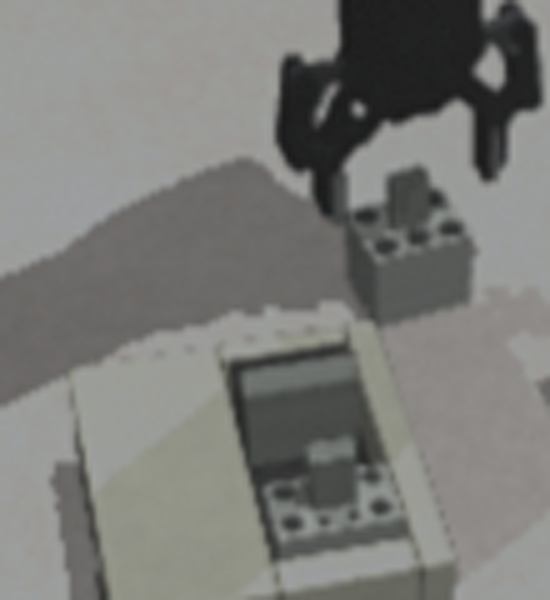

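>>> {"name": "move_arm", "arguments": {"dp": [[0.0012, -0.0007, 0.0015], [0.0012, -0.0007, 0.0015], [0.0012, -0.0007, 0.0015], [0.0012, -0.0007, 0.0015], [0.0012, -0.0007, 0.0015], [0.0012, -0.0007, 0.0015]], "angular": [[0.2, 0, -0.1], [0.2, 0, -0.1], [0.2, 0, -0.1], [0.2, 0, -0.1], [0.2, 0, -0.1], [0.2, 0, -0.1]], "claw": [-1, 1, 1, 1, 1, 1]}}

```text
clock: 11.32
tool_pos: [620.2, 250.2, 78.4]
eef_rot: [180.0, -0.0, 112.6]
contact_force: [-0.5, 0.2, 1.3]
finger_gap: 20.9
```

Run:
```python
from h import *
plan((620,250,215,112.6),(595,140,215,103),(571.7,37.5,203,103))
```

```text
t 11.32 p [620.2 250.2  78.4] rpy [ 1.7996e+02 -2.0000e-02  1.1264e+02] F [-0.5  0.2  1.3] gap 20.9
(620, 250, 215, 112.6) dp [-0.0001, -0.0002, -0.1366] ang [0.04, -0.02, 0.04]
(595, 140, 215, 103) dp [-0.092, -0.0656, -0.1367] ang [0.04, -0.02, 9.64]
(571.7, 37.5, 203, 103) dp [-0.1776, -0.1266, -0.1248] ang [0.04, -0.02, 9.64]
```

>>> {"name": "move_arm", "arguments": {"dp": [[0, 0, -0.02], [0, 0, -0.06], [0, 0, -0.11], [0, 0, -0.137], [-0.045, -0.032, -0.137], [-0.092, -0.066, -0.137], [-0.135, -0.096, -0.132], [-0.1776, -0.1266, -0.125], [-0.1776, -0.1266, -0.125], [-0.1776, -0.1266, -0.125], [-0.1776, -0.1266, -0.125]], "angular": [[0, 0, 0], [0, 0, 0], [0, 0, 0], [0, 0, 3], [0, 0, 6], [0, 0, 9.6], [0, 0, 9.6], [0, 0, 9.6], [0, 0, 9.6], [0, 0, 9.6], [0, 0, 9.6]], "claw": [1, 1, 1, 1, 1, 1, 1, 1, 1, 1, 1]}}

```text
clock: 12.7
tool_pos: [571.8, 39.3, 203.8]
eef_rot: [179.9, -0.1, 103.2]
contact_force: [-0.0, 0.2, -3.1]
finger_gap: 21.0
```

Run:
```python
from h import *
plan((571.7,37.5,203,103))
s=arm.read_state(); p,d=arm.grab_frame('side'); save('s8',p,(235,140,295,220),9)
p2,d=arm.grab_frame('top'); save('t8',p2,(220,200,320,280),7)
C=s['tool_pos']; a=np.radians(13.0); B=C[2]-78.4
for q in ((-30,-24,0),(30,-24,0),(-30,-24,52),(30,-24,52)):
    w=(C[0]+q[0]*np.cos(a)-q[1]*np.sin(a),C[1]+q[0]*np.sin(a)+q[1]*np.cos(a),B+q[2]); print('blk',q,((proj('side',w)-[235,140])*9).round(0))
H=lambda x,y,z:(575.5+x*np.cos(.2269)-y*np.sin(.2269),24+x*np.sin(.2269)+y*np.cos(.2269),z)
for q in ((-33,-50,85),(33,-50,85),(-30,-50,97),(30,-50,97),(30,-14,97),(-30,-14,97),(-11,-38,131),(11,-38,131)): print('well',q,((proj('side',H(*q))-[235,140])*9).round(0))
```

```text
t 12.7 p [571.8  39.3 203.8] rpy [ 1.7991e+02 -5.0000e-02  1.0318e+02] F [-0.   0.2 -3.1] gap 21.0
(571.7, 37.5, 203, 103) dp [-0.0017, -0.0005, 0.0008] ang [0.09, -0.05, 0.18]
blk (-30, -24, 0) [102. 512.]
blk (30, -24, 0) [330. 473.]
blk (-30, -24, 52) [ 91. 364.]
blk (30, -24, 52) [328. 325.]
well (-33, -50, 85) [129. 738.]
well (33, -50, 85) [379. 693.]
well (-30, -50, 97) [139. 704.]
well (30, -50, 97) [368. 664.]
well (30, -14, 97) [336. 565.]
well (-30, -14, 97) [112. 604.]
well (-11, -38, 131) [198. 566.]
well (11, -38, 131) [284. 551.]
```

View pics/s8.png

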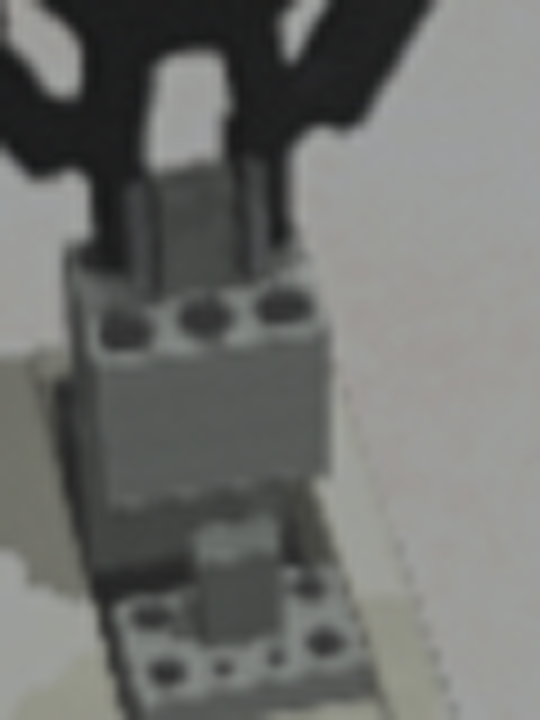

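View pics/t8.png

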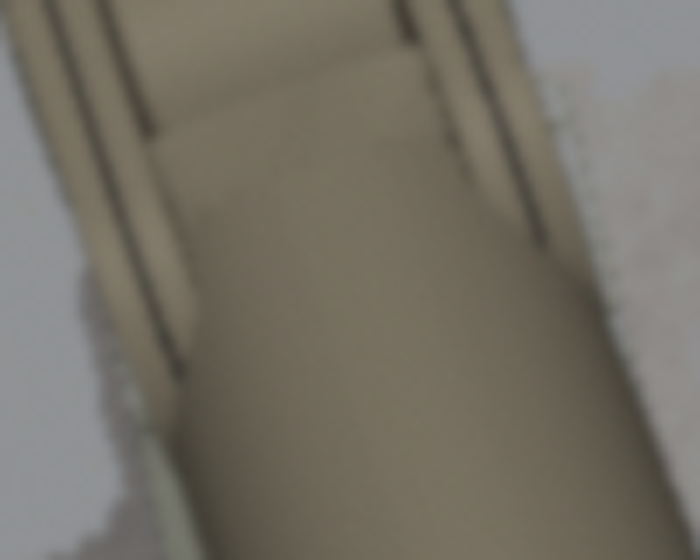

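>>> {"name": "move_arm", "arguments": {"dp": [[-0.0012, 0, 0.008], [-0.0012, 0, 0.016], [-0.0012, 0, 0.022], [-0.0012, 0, 0.027], [-0.0012, 0, 0.03], [-0.0012, 0, 0.032]], "angular": [[0, 0, 0.2], [0, 0, 0.2], [0, 0, 0.2], [0, 0, 0.2], [0, 0, 0.2], [0, 0, 0.2]], "claw": [1, 1, 1, 1, 1, 1]}}

```text
clock: 13.55
tool_pos: [572.1, 37.9, 171.4]
eef_rot: [179.9, -0.1, 103.0]
contact_force: [0.2, 0.0, -3.9]
finger_gap: 21.4
```

>>> {"name": "move_arm", "arguments": {"dp": [[0, 0, 0.008], [0, 0, 0.016], [0, 0, 0.024], [0, 0, 0.031], [0, 0, 0.037], [0, 0, 0.042], [0, 0, 0.044], [0, 0, 0.044]], "angular": [[0, 0, 0], [0, 0, 0], [0, 0, 0], [0, 0, 0], [0, 0, 0], [0, 0, 0], [0, 0, 0], [0, 0, 0]], "claw": [1, 1, 1, 1, 1, 1, 1, 1]}}

```text
clock: 14.55
tool_pos: [572.2, 37.9, 127.4]
eef_rot: [179.9, -0.1, 103.0]
contact_force: [-0.1, -0.9, -2.3]
finger_gap: 20.6
```

>>> {"name": "move_arm", "arguments": {"dp": [[-0.001, 0, 0.001], [-0.002, 0, 0.002], [-0.003, 0, 0.002], [-0.004, 0, 0.002], [-0.004, 0, 0.002]], "angular": [[0, 0, 0], [0, 0, 0], [0, 0, 0], [0, 0, 0], [0, 0, 0]], "claw": [1, 1, 1, 1, 1]}}

```text
clock: 15.18
tool_pos: [572.9, 35.0, 125.5]
eef_rot: [179.9, -0.1, 103.0]
contact_force: [-1.9, 6.0, -0.7]
finger_gap: 21.1
```

>>> {"name": "move_arm", "arguments": {"dp": [[-0.001, 0, 0], [-0.0015, 0, 0], [-0.0015, 0, 0]], "angular": [[0, 0, 0], [0, 0, 0], [0, 0, 0]], "claw": [1, 1, 1]}}

```text
clock: 15.55
tool_pos: [572.8, 34.9, 125.5]
eef_rot: [179.9, -0.2, 103.1]
contact_force: [-2.2, 6.1, -1.1]
finger_gap: 21.1
```

Firm against the row. I'll lower to the floor and release.

>>> {"name": "move_arm", "arguments": {"dp": [[0.0002, 0, 0.002], [0.0002, 0, 0.0028], [0.0002, 0, 0.0028], [0.0002, 0, 0.0028], [0.0002, 0, 0.0028], [0.0002, 0, 0.0028], [0.0002, 0, -0.04], [0.0002, 0, -0.1]], "angular": [[0, 0, 0], [0, 0, 0], [0, 0, 0], [0, 0, 0], [0, 0, 0], [0, 0, 0], [0, 0, 0], [0, 0, 0]], "claw": [1, 1, 1, -1, -1, -1, -1, -1]}}

```text
clock: 16.55
tool_pos: [571.9, 34.3, 225.5]
eef_rot: [-179.9, -0.3, 103.1]
contact_force: [1.0, -0.4, -0.0]
finger_gap: 85.4
```

Run:
```python
from h import *
plan((560,-120,230,97),(523.5,-291.5,170,96.4))
```

```text
t 16.55 p [571.9  34.3 225.5] rpy [-179.89   -0.25  103.07] F [ 1.  -0.4 -0. ] gap 85.4
(560, -120, 230, 97) dp [-0.1476, -0.0465, -0.0051] ang [-0.12, -0.25, 6.07]
(523.5, -291.5, 170, 96.4) dp [-0.3067, -0.1207, 0.0544] ang [-0.12, -0.25, 6.67]
```

>>> {"name": "move_arm", "arguments": {"dp": [[-0.06, -0.02, -0.005], [-0.12, -0.04, -0.005], [-0.18, -0.065, 0.0], [-0.24, -0.09, 0.02], [-0.307, -0.121, 0.044], [-0.307, -0.121, 0.044], [-0.307, -0.121, 0.044], [-0.307, -0.121, 0.044], [-0.307, -0.121, 0.044]], "angular": [[0, 0, 3], [0, 0, 6.7], [-0.1, -0.2, 6.7], [-0.1, -0.2, 6.7], [-0.1, -0.2, 6.7], [-0.1, -0.2, 6.7], [-0.1, -0.2, 6.7], [-0.1, -0.2, 6.7], [-0.1, -0.2, 6.7]], "claw": [-1, -1, -1, -1, -1, -1, -1, -1, -1]}}

```text
clock: 17.68
tool_pos: [524.4, -290.1, 181.1]
eef_rot: [180.0, -0.0, 96.5]
contact_force: [-0.1, 0.2, 0.0]
finger_gap: 85.7
```

Run:
```python
from h import *
plan((523.5,-291.5,96,96.4))
p,d=arm.grab_frame('side'); save('s9',p,(180,250,310,370),5);save('s9h',p,(190,160,300,250),7); np.savez('s9.npz',p=p,d=d)
p,d=arm.grab_frame('top'); save('t9',p,(220,195,330,295),7); np.savez('t9.npz',p=p,d=d)
```

```text
t 17.68 p [ 524.4 -290.1  181.1] rpy [ 1.7996e+02 -3.0000e-02  9.6540e+01] F [-0.1  0.2  0. ] gap 85.7
(523.5, -291.5, 96, 96.4) dp [-0.0014, -0.0011, 0.0851] ang [0.04, -0.03, 0.14]
```

View pics/s9.png

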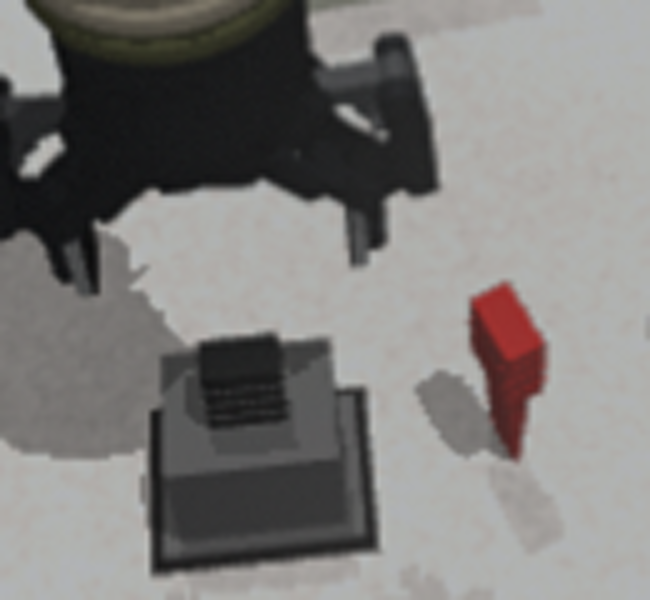

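View pics/s9h.png

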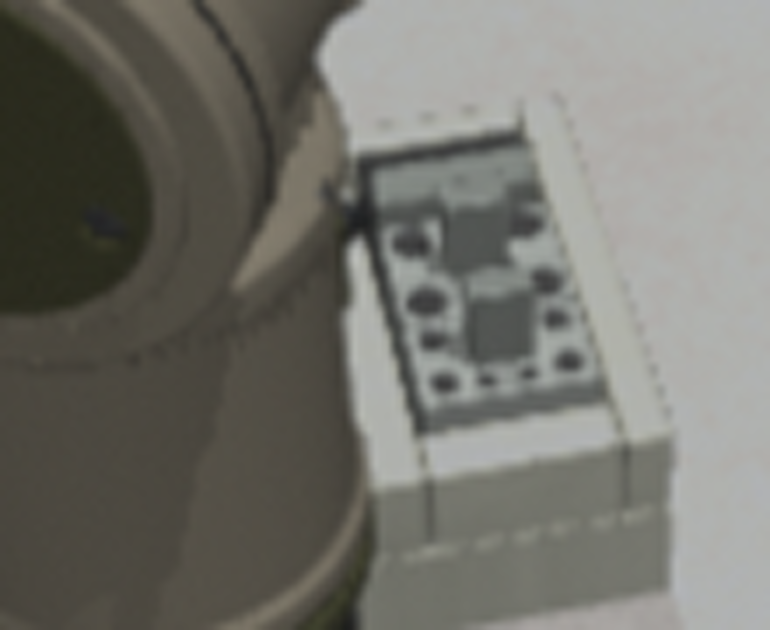

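View pics/t9.png

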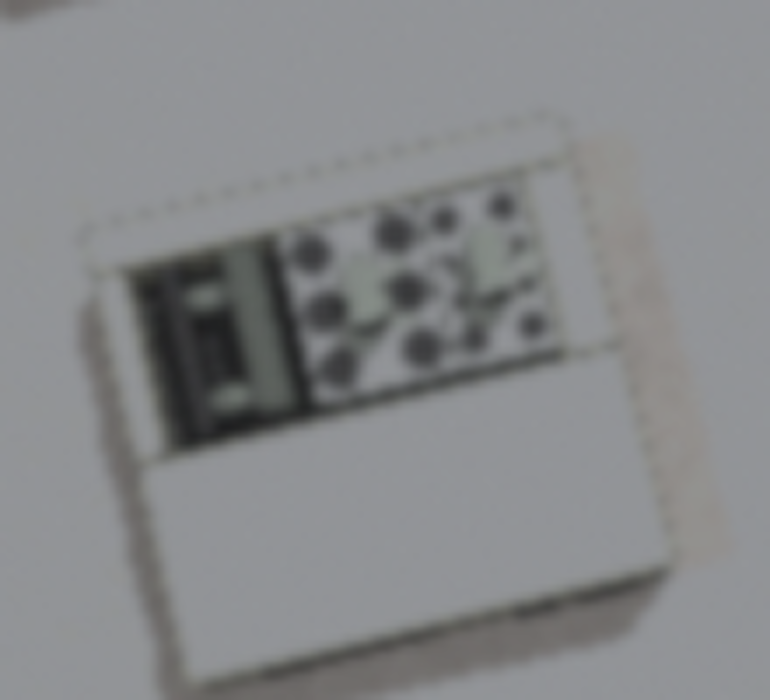

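Run:
```python
from fit import *
p=np.load('t9.npz')['p']; d=np.load('t9.npz')['d']
save('t9z',p,(245,220,305,260),13)
a=np.radians(13.0); C,S=np.cos(a),np.sin(a)
# profile along heater y at z=98, averaged over x in -24..24 , as offset from large TCP pos
o=np.array([572.8,34.9])
g=cv2.cvtColor(p,cv2.COLOR_RGB2GRAY).astype(np.float32)
for x0,x1 in((-24,-10),(-10,10),(10,24)):
    ys=np.arange(18,50,1.0); out=[]
    for y in ys:
        uv=np.array([proj('top',(o[0]+x*C-y*S,o[1]+x*S+y*C,98.5)) for x in np.arange(x0,x1,2)],np.float32)
        out.append(cv2.remap(g,uv[:,0][None],uv[:,1][None],cv2.INTER_LINEAR).mean())
    print(x0,[(int(y),int(v)) for y,v in zip(ys,out)])
# refit heater with blocks in top
def mk(q):
    B=heater(np.r_[q[:4],49.7,-70,88,q[4]]); 
    for yc,w in((-32,36),(10,48)): B+=[((-30,yc-w/2,45),(30,yc+w/2,97)),((-11,yc-6,97),(11,yc+6,131))]
    return B
for n in('top',):
    q,f=fit(n,d,(225,205,325,297),mk,np.array([575.5,24,.2269,-.6,42.]),[3,3,.03,1,2]); q[2]=np.degrees(q[2]); print(q.round(2),f)
```

```text
-24 [(18, 95), (19, 100), (20, 101), (21, 100), (22, 94), (23, 83), (24, 71), (25, 59), (26, 48), (27, 44), (28, 46), (29, 52), (30, 60), (31, 69), (32, 78), (33, 84), (34, 89), (35, 91), (36, 92), (37, 93), (38, 92), (39, 90), (40, 88), (41, 85), (42, 80), (43, 77), (44, 74), (45, 72), (46, 73), (47, 75), (48, 76), (49, 78)]
-10 [(18, 102), (19, 105), (20, 106), (21, 103), (22, 95), (23, 84), (24, 70), (25, 58), (26, 48), (27, 44), (28, 46), (29, 52), (30, 61), (31, 70), (32, 78), (33, 84), (34, 89), (35, 91), (36, 93), (37, 93), (38, 92), (39, 89), (40, 86), (41, 80), (42, 72), (43, 63), (44, 54), (45, 46), (46, 40), (47, 36), (48, 36), (49, 36)]
10 [(18, 105), (19, 108), (20, 109), (21, 106), (22, 98), (23, 86), (24, 73), (25, 60), (26, 52), (27, 48), (28, 50), (29, 56), (30, 64), (31, 72), (32, 79), (33, 85), (34, 89), (35, 92), (36, 93), (37, 93), (38, 92), (39, 90), (40, 88), (41, 84), (42, 80), (43, 75), (44, 72), (45, 70), (46, 71), (47, 73), (48, 75), (49, 77)]
[575.1   24.18  12.88  -0.59  42.51] 2.1360708371615544
```

View pics/t9z.png

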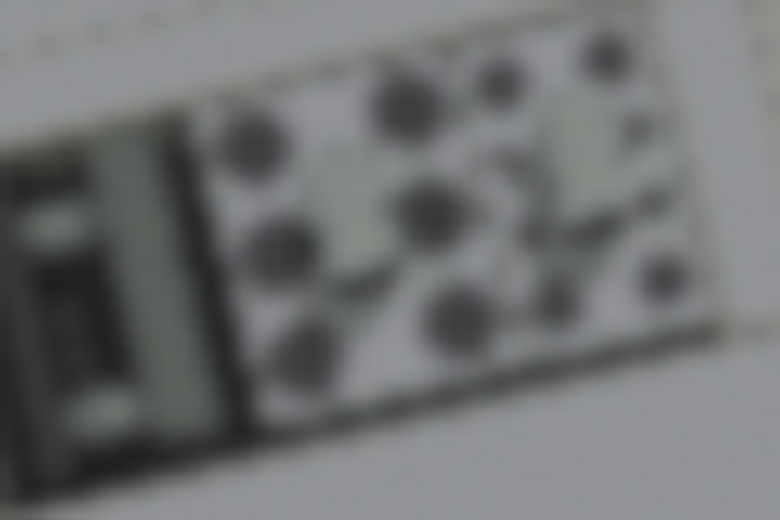

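>>> {"name": "move_arm", "arguments": {"dp": [[-0.0015, -0.001, 0.04], [-0.0015, -0.001, 0.075], [-0.0015, -0.001, 0.085], [-0.0015, -0.001, 0.085], [-0.0015, -0.001, 0.085]], "angular": [[0, 0, 0.1], [0, 0, 0.1], [0, 0, 0.1], [0, 0, 0.1], [0, 0, 0.1]], "claw": [-1, -1, -1, -1, -1]}}

```text
clock: 18.4
tool_pos: [524.2, -292.5, 97.5]
eef_rot: [179.9, 0.1, 96.4]
contact_force: [0.3, -0.5, -0.0]
finger_gap: 85.2
```

Run:
```python
from h import *
plan((523.5,-291.5,96,96.4))
p,d=arm.grab_frame('side'); save('s10',p,(180,270,290,360),6)
```

```text
t 18.4 p [ 524.2 -292.5   97.5] rpy [1.7988e+02 5.0000e-02 9.6400e+01] F [ 0.3 -0.5 -0. ] gap 85.2
(523.5, -291.5, 96, 96.4) dp [0.0011, -0.0006, 0.0015] ang [0.12, 0.05, -0.0]
```

View pics/s10.png

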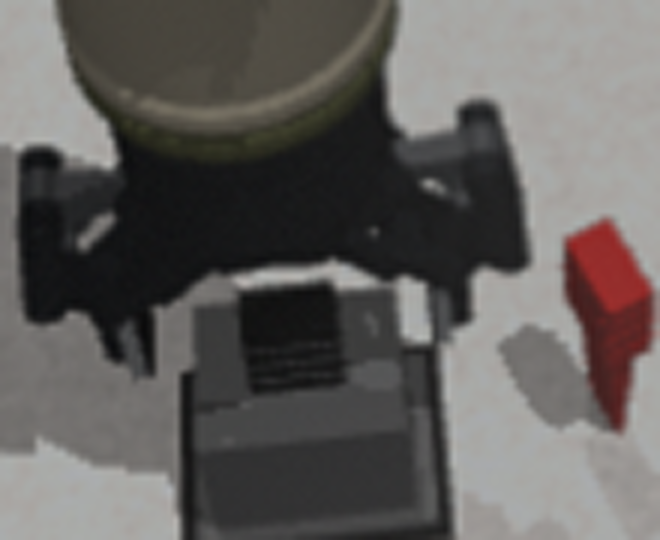

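>>> {"name": "move_arm", "arguments": {"dp": [[0.001, -0.0005, 0.0005], [0.001, -0.0005, 0.0005], [0.001, -0.0005, 0.0005], [0.001, -0.0005, 0.0005], [0.001, -0.0005, 0.0005], [0.001, -0.0005, 0.0005]], "angular": [[0.1, 0, 0], [0.1, 0, 0], [0.1, 0, 0], [0.1, 0, 0], [0.1, 0, 0], [0.1, 0, 0]], "claw": [-1, 1, 1, 1, 1, 1]}}

```text
clock: 19.2
tool_pos: [523.6, -291.7, 97.1]
eef_rot: [180.0, 0.1, 96.4]
contact_force: [0.0, -0.1, 1.3]
finger_gap: 29.2
```

Run:
```python
from h import *
plan((523.6,-291.7,240,96.4),(545,-120,245,100),(566.4,62.4,240,103))
```

```text
t 19.2 p [ 523.6 -291.7   97.1] rpy [1.7997e+02 7.0000e-02 9.6390e+01] F [ 0.  -0.1  1.3] gap 29.2
(523.6, -291.7, 240, 96.4) dp [-0.0002, 0.0001, -0.1429] ang [0.03, 0.07, -0.01]
(545, -120, 245, 100) dp [0.168, 0.0405, -0.148] ang [0.03, 0.07, -3.61]
(566.4, 62.4, 240, 103) dp [0.3469, 0.082, -0.1432] ang [0.03, 0.07, -6.61]
```

>>> {"name": "move_arm", "arguments": {"dp": [[0, 0, -0.02], [0, 0, -0.05], [0, 0, -0.08], [0, 0, -0.12], [0.03, 0.007, -0.145], [0.08, 0.019, -0.148], [0.13, 0.031, -0.148], [0.18, 0.043, -0.148], [0.24, 0.057, -0.148], [0.3, 0.071, -0.145], [0.347, 0.082, -0.143], [0.347, 0.082, -0.143], [0.347, 0.082, -0.143], [0.347, 0.082, -0.143]], "angular": [[0, 0, 0], [0, 0, 0], [0, 0, 0], [0, 0, 0], [0, 0, -1], [0, 0, -2], [0, 0, -3], [0, 0, -4], [0, 0, -5], [0, 0, -6.6], [0, 0, -6.6], [0, 0, -6.6], [0, 0, -6.6], [0, 0, -6.6]], "claw": [1, 1, 1, 1, 1, 1, 1, 1, 1, 1, 1, 1, 1, 1]}}

```text
clock: 20.95
tool_pos: [566.5, 60.8, 240.1]
eef_rot: [180.0, 0.1, 102.9]
contact_force: [0.8, 0.2, -0.9]
finger_gap: 29.2
```

Run:
```python
from h import *
plan((566.6,61.9,210,103))
s=arm.read_state(); p,d=arm.grab_frame('side'); save('s11',p,(235,120,295,210),8); np.savez('s11.npz',p=p,d=d)
T=s['tool_pos']
a=np.radians(13); 
def W(x,y,z): return (T[0]+x*np.cos(a)-y*np.sin(a),T[1]+x*np.sin(a)+y*np.cos(a),T[2]-93.1+z)
for q in ((-10,-1.5,0),(10,-1.5,0),(-10,-5.5,62),(10,-5.5,62),(-15,-8.5,62),(15,-8.5,62)): print(q,((proj('side',W(*q))-[235,120])*8).round(0))
for q in('gauge_tip','gauge_mid','plate_edge'): print(q,[(((np.array(r['position'])-[235,120])*8).round(0),round(r['confidence'],2)) for r in arm.tip_of('side',q)])
```

```text
t 20.95 p [566.5  60.8 240.1] rpy [1.7997e+02 1.2000e-01 1.0286e+02] F [ 0.8  0.2 -0.9] gap 29.2
(566.6, 61.9, 210, 103) dp [0.0011, 0.0003, 0.0301] ang [0.03, 0.12, -0.14]
(-10, -1.5, 0) [124. 447.]
(10, -1.5, 0) [191. 436.]
(-10, -5.5, 62) [117. 292.]
(10, -5.5, 62) [187. 281.]
(-15, -8.5, 62) [101. 301.]
(15, -8.5, 62) [207. 285.]
gauge_tip [(array([140., 434.]), 0.74), (array([ 394., 1754.]), 0.62)]
gauge_mid [(array([ 340., 1649.]), 0.86), (array([162., 306.]), 0.56)]
plate_edge [(array([174., 521.]), 0.48)]
```

View pics/s11.png

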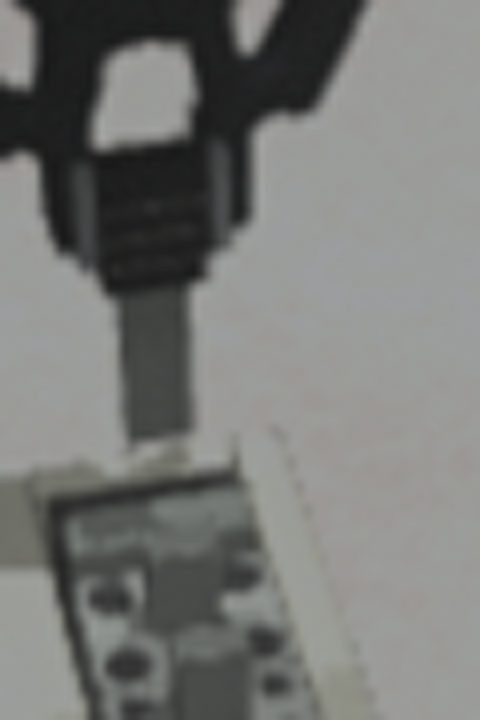

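>>> {"name": "move_arm", "arguments": {"dp": [[0.0016, 0.0003, 0.012], [0.0016, 0.0003, 0.024], [0.0016, 0.0003, 0.034], [0.0016, 0.0003, 0.04], [0.0016, 0.0003, 0.043], [0.0016, 0.0003, 0.045]], "angular": [[0, 0.1, -0.1], [0, 0.1, -0.1], [0, 0.1, -0.1], [0, 0.1, -0.1], [0, 0.1, -0.1], [0, 0.1, -0.1]], "claw": [1, 1, 1, 1, 1, 1]}}

```text
clock: 21.9
tool_pos: [566.5, 63.3, 194.9]
eef_rot: [180.0, -0.0, 103.0]
contact_force: [-1.2, -0.0, -1.0]
finger_gap: 29.1
```

Run:
```python
from h import *
plan((566.5,62.4,210,103))
p,d=arm.grab_frame('side'); save('s12',p,(240,140,290,200),12)
p,d=arm.grab_frame('top'); save('t12',p,(230,200,300,260),10)
```

```text
t 21.9 p [566.5  63.3 194.9] rpy [ 1.7996e+02 -2.0000e-02  1.0302e+02] F [-1.2 -0.  -1. ] gap 29.1
(566.5, 62.4, 210, 103) dp [-0.0008, -0.0002, -0.0151] ang [0.04, -0.02, 0.02]
```

View pics/s12.png

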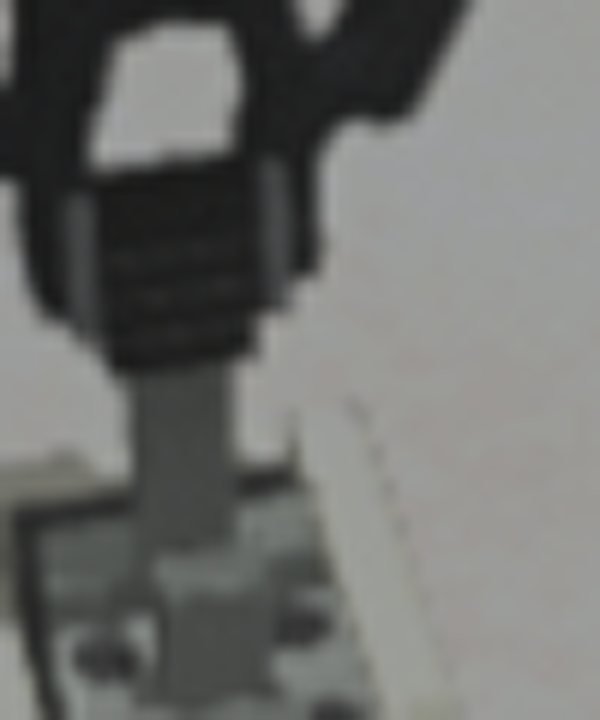

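View pics/t12.png

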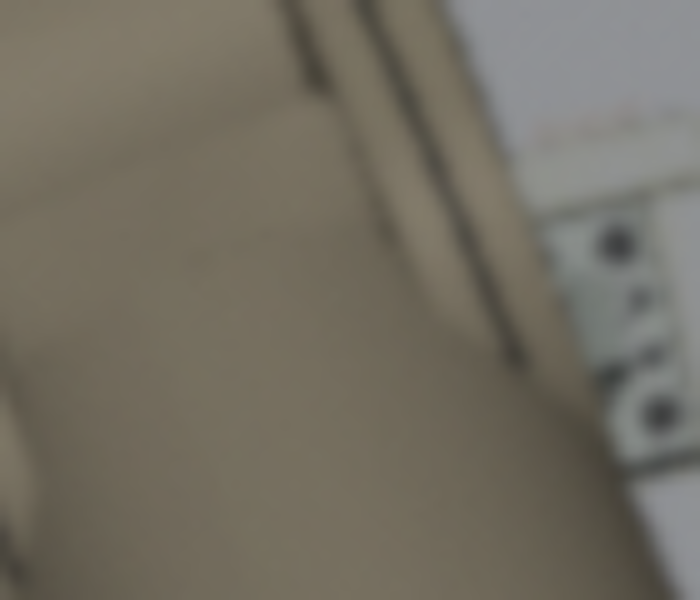

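>>> {"name": "move_arm", "arguments": {"dp": [[-0.001, 0, 0.0], [-0.001, 0, 0.003], [-0.001, 0, 0.007], [-0.001, 0, 0.011], [-0.001, 0, 0.015], [-0.001, 0, 0.015]], "angular": [[0, 0, 0], [0, 0, 0], [0, 0, 0], [0, 0, 0], [0, 0, 0], [0, 0, 0]], "claw": [1, 1, 1, 1, 1, 1]}}

```text
clock: 22.75
tool_pos: [566.5, 62.2, 179.5]
eef_rot: [-180.0, -0.0, 103.0]
contact_force: [0.0, 0.8, -0.4]
finger_gap: 29.0
```

>>> {"name": "move_arm", "arguments": {"dp": [[0, 0, 0.004], [0, 0, 0.008], [0, 0, 0.012], [0, 0, 0.014], [0, 0, 0.014]], "angular": [[0, 0, 0], [0, 0, 0], [0, 0, 0], [0, 0, 0], [0, 0, 0]], "claw": [1, 1, 1, 1, 1]}}

```text
clock: 23.38
tool_pos: [566.4, 62.2, 165.3]
eef_rot: [-180.0, -0.0, 103.0]
contact_force: [-0.7, -0.4, -1.1]
finger_gap: 29.4
```

>>> {"name": "move_arm", "arguments": {"dp": [[0, 0, 0.002], [0, 0, 0.004], [0, 0, 0.006], [0, 0, 0.006], [0, 0, 0.006]], "angular": [[0, 0, 0], [0, 0, 0], [0, 0, 0], [0, 0, 0], [0, 0, 0]], "claw": [1, 1, 1, 1, 1]}}

```text
clock: 24.0
tool_pos: [566.4, 62.2, 159.4]
eef_rot: [-180.0, -0.0, 103.0]
contact_force: [-0.1, -0.1, -0.9]
finger_gap: 29.0
```

>>> {"name": "move_arm", "arguments": {"dp": [[0, 0, 0.001], [0, 0, 0.002], [0, 0, 0.003], [0, 0, 0.003], [0, 0, 0.003]], "angular": [[0, 0, 0], [0, 0, 0], [0, 0, 0], [0, 0, 0], [0, 0, 0]], "claw": [1, 1, 1, 1, 1]}}

```text
clock: 24.62
tool_pos: [566.4, 62.2, 156.4]
eef_rot: [-180.0, -0.0, 103.0]
contact_force: [0.1, 0.3, -0.9]
finger_gap: 29.2
```

>>> {"name": "move_arm", "arguments": {"dp": [[0, 0, 0.001], [0, 0, 0.002], [0, 0, 0.003], [0, 0, 0.003], [0, 0, 0.003]], "angular": [[0, 0, 0], [0, 0, 0], [0, 0, 0], [0, 0, 0], [0, 0, 0]], "claw": [1, 1, 1, 1, 1]}}

```text
clock: 25.25
tool_pos: [566.4, 62.1, 153.3]
eef_rot: [-180.0, -0.0, 103.0]
contact_force: [1.0, 0.3, -2.2]
finger_gap: 29.4
```

>>> {"name": "move_arm", "arguments": {"dp": [[0, 0, 0.001], [0, 0, 0.002], [0, 0, 0.003], [0, 0, 0.003], [0, 0, 0.003]], "angular": [[0, 0, 0], [0, 0, 0], [0, 0, 0], [0, 0, 0], [0, 0, 0]], "claw": [1, 1, 1, 1, 1]}}

```text
clock: 25.88
tool_pos: [566.4, 62.0, 150.2]
eef_rot: [-180.0, -0.0, 103.0]
contact_force: [0.5, -1.4, -1.5]
finger_gap: 29.5
```

Run:
```python
from h import *
F=[]
for i in range(3):
    p,d=arm.grab_frame('side'); s=arm.read_state(); F.append(s['contact_force'])
print(np.round(F,1)); save('s13',p,(240,140,290,200),12)
T=s['tool_pos']; print(T.round(1))
```

```text
[[ 1.  -2.1 -1.5]
 [ 1.  -0.9 -0.9]
 [ 0.1 -1.7 -0.8]]
[566.4  62.  150.3]
```

View pics/s13.png

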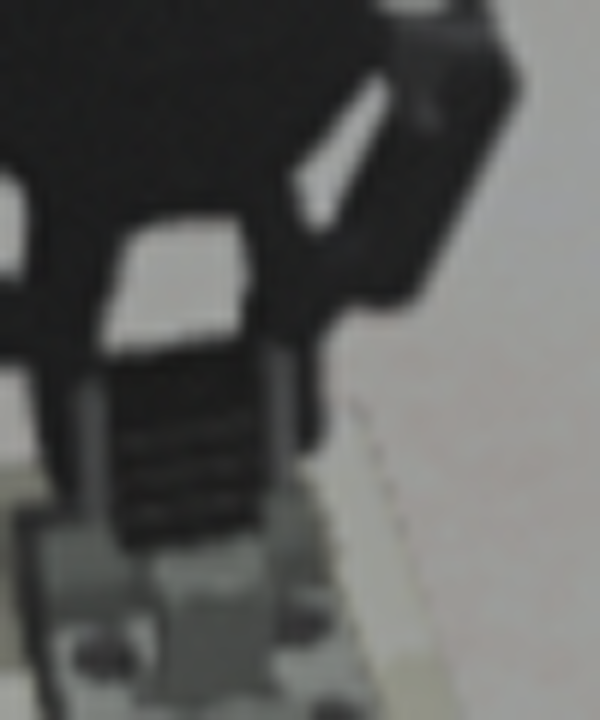

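>>> {"name": "move_arm", "arguments": {"dp": [[0, 0, 0.001], [0, 0, 0.002], [0, 0, 0.002], [0, 0, 0.002], [0, 0, 0.002]], "angular": [[0, 0, 0], [0, 0, 0], [0, 0, 0], [0, 0, 0], [0, 0, 0]], "claw": [1, 1, 1, 1, 1]}}

```text
clock: 26.65
tool_pos: [566.4, 61.9, 148.2]
eef_rot: [-180.0, -0.0, 103.0]
contact_force: [0.5, -2.9, -0.1]
finger_gap: 29.1
```

>>> {"name": "move_arm", "arguments": {"dp": [[0, 0, 0.001], [0, 0, 0.002], [0, 0, 0.002], [0, 0, 0.002], [0, 0, 0.002]], "angular": [[0, 0, 0], [0, 0, 0], [0, 0, 0], [0, 0, 0], [0, 0, 0]], "claw": [1, 1, 1, 1, 1]}}

```text
clock: 27.28
tool_pos: [566.6, 62.0, 146.4]
eef_rot: [180.0, -0.0, 103.0]
contact_force: [0.3, -2.9, 3.7]
finger_gap: 29.3
```

>>> {"name": "move_arm", "arguments": {"dp": [[-0.0006, 0, 0.001], [-0.0006, 0, 0.002], [-0.0006, 0, 0.002], [-0.0006, 0, 0.002]], "angular": [[0, 0, 0], [0, 0, 0], [0, 0, 0], [0, 0, 0]], "claw": [1, 1, 1, 1]}}

```text
clock: 27.78
tool_pos: [566.8, 61.8, 144.5]
eef_rot: [180.0, -0.0, 103.0]
contact_force: [0.8, 0.6, 4.9]
finger_gap: 29.1
```

Run:
```python
from h import *
F=[]
for i in range(3):
    p,d=arm.grab_frame('side'); s=arm.read_state(); F.append(s['contact_force'])
print(np.round(F,1),s['tool_pos'].round(1),s['eef_rot'].round(2))
```

```text
[[ 0.1  0.6  4.4]
 [ 0.4  0.7  3.9]
 [-0.   0.7  4.1]] [566.8  61.8 144.5] [ 1.7998e+02 -4.0000e-02  1.0302e+02]
```

>>> {"name": "move_arm", "arguments": {"dp": [[0, 0, 0.001], [0, 0, 0.0015], [0, 0, 0.0015], [0, 0, 0.0015]], "angular": [[0, 0, 0], [0, 0, 0], [0, 0, 0], [0, 0, 0]], "claw": [1, 1, 1, 1]}}

```text
clock: 28.42
tool_pos: [566.8, 61.9, 143.1]
eef_rot: [180.0, -0.0, 103.0]
contact_force: [0.6, -0.0, 4.9]
finger_gap: 29.2
```

Run:
```python
from h import *
F=[]
for i in range(4):
    p,d=arm.grab_frame('side'); s=arm.read_state(); F.append(s['contact_force'])
print(np.round(F,1),s['tool_pos'].round(1),s['eef_rot'].round(2),s['finger_gap'],s['clock'])
save('s14',p,(220,130,310,240),6.5)
T=s['tool_pos'];a=np.radians(13)
def W(x,y,z): return (T[0]+x*np.cos(a)-y*np.sin(a),T[1]+x*np.sin(a)+y*np.cos(a),T[2]-93.1+z)
for q in ((-15,-8.5,62),(15,-8.5,62)): print(((proj('side',W(*q))-[220,130])*6.5).round(0))
```

```text
[[-1.1 -0.1  5.6]
 [-0.  -0.6  4.8]
 [-0.1  1.3  4.9]
 [-0.8 -0.1  6. ]] [566.8  61.9 143.1] [ 1.7997e+02 -5.0000e-02  1.0303e+02] 28.81077746396431 28.625
[194. 381.]
[273. 367.]
```

View pics/s14.png

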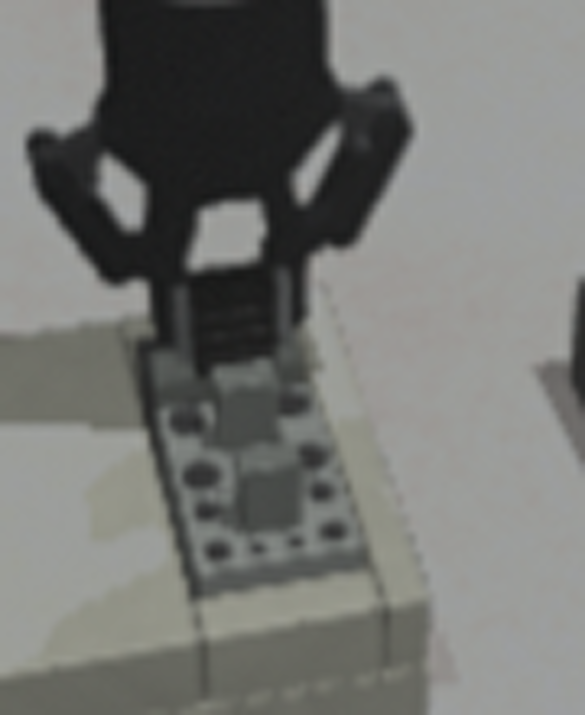

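```bash
python3 -c "
from h import *
print(arm.close_job())"
```

```text
the job is handed in; nothing more can be done
None
```

I loaded both blocks into the heater well, set the gauge between the clamp plate and the large block, and handed the job in at about 29 s with the gauge still in the gripper. No verdict was reported.

**Blocks:** The small block stands against the stop wall and the large block stands next to it, on the plate side. I pushed each one toward the stop until it made contact at about 6 N. The last clear top view showed them in a straight row, with a dark gap to the plate.

**Gauge:** I used the black-handled gauge from the stand and left the red look-alike alone. Its blade went straight down into the gap.
- **Contact:** Sideways force is about 0 N, so it appears to touch both sides. The steady upward force is about 5–6 N and barely changed over the last 1.4 mm.
- **Depth:** The tip is about 50 mm above the bench, 5 mm clear of the well floor.
- **Plate:** I estimate it gave way about 0.5 mm. I worked this out from the blade's taper and could not see it directly.

**Checks that disagreed:** The two cameras put the blocks up to about 4–5 mm apart in y. I went with the top camera, and the contact positions then agreed with it to about 1 mm. The gap measured 7 to 8.5 mm in the images, while the blade jammed at about 8.7 to 8.9 mm.

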